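# Uncap the candle mould and hold the ejector cam at its top

## Robot

A 6-joint arm with a two-finger parallel gripper is mounted at the origin on a cart in front of the work surface, level with it; the furniture and walls round the work are solid. World frame = base frame: x ahead of the robot, y to its left, z up, the work surface at z = 0. Lengths are in mm, angles in rad, forces in N, time in s.
With the tool pointing down it reaches from about 350 to 875 mm from the base axis. Payload 4.2 kg.
Tool frame: the origin (TCP) lies at the very end of the fingers, on their centre line; the grasp point (between the pads) lies 19 mm behind it; z points along the fingers, y is the direction in which the jaws open and shut (so a half turn about z gives the same grasp; the last joint's range is limited). The gripper opens to 85 mm and grips with 20 to 120 N. Pads are 22 mm wide; open, the fingers measure 114 mm over their backs; the gripper's body (76 mm by 85 mm) begins 54 mm behind the grasp point. The pads swing forward as they close: fully open they stand 13 mm farther back than shut.
Start: joints at [1.511, 0.385, 0.008, 0, -1.194, -0.259], TCP at [195.859, 593.497, 231.312] pointing down, gripper open.
Joint ranges: [-3.14, 3.14], [-1.21, 2.06], [-1.07, 1.41], [-3.16, 2.05], [-2.99, -0.16], [-3.1, 3.1]. Speed limits (rad/s): [2.79, 2.79, 3.14, 3.14, 3.14, 3.14].

## Interface

Orientations are given as a unit quaternion [x, y, z, w].
In Python, from bench import arm gives the robot as it stands.
- The arm moves only by the tool apply_moves, never from a script. Its argument "plan" is one flat list of numbers, 5 for each row, row after row: the gripper's target within -1 to 1 (shut at 1, half-way at 0, fully open at -1), then the shift along the world's x, y, z in m, then the turn about the world's z in degrees. A call has 1 to 8 rows; each row is the pose to reach, as a shift and turn from the pose commanded when the call began; what a row does not reach only later rows make up. A row lasts 1/12 s, in which the tool goes at most 41.7 mm and 7.16 degrees, less where a joint would pass 70% of its speed; a pose out of reach is approached as far as the arm can. A call with a gripper value outside its range is refused whole. The fingers move at their own pace and stop on an object; the grip force is fixed at half the most. Time passes only in rows, so rows that repeat a pose let the fingers close. It gives the time, the measured TCP pose, the force and the opening at its end, in the units of the state.
- arm.read_state(): the state, without advancing time (a new reading comes with each control period).
- arm.get_image(name): name is "scene" or "top"; returns a dict with "color" (420x560x3 uint8, red, green, blue), "range_z" (420x560 float32, mm along the optical axis (not along the pixel's ray), 0 where there is no reading), "camera_matrix" (3x3 intrinsics, pixels), "camera_from_world" (4x4, takes a point from world to camera coordinates). Camera axes: x right, y down, z forward; pixel columns grow to the right and rows downward; lengths in mm; the calibration is good to about 2 mm. A picture is of the moment at which its call begins.
- arm.job_done(): hands the job in, once; it reports no verdict.
The state is a dict: "clock": time; "joints": joint angles; "joint_vel": joint speeds; "joint_efforts": joint torques, N m; "position": TCP position; "ee_rot": TCP orientation; "contact_force": force on the tool from outside, world axes, zero at the start; "wrist_torque": the same for the moment, N m; "gripper_width": finger opening in mm.
Only numpy, scipy, OpenCV 4.12 (cv2) and the standard library are available. Lean on these libraries where they do the work, as an engineer would, in place of code of your own. Each camera call takes 0.05 s, during which the arm holds its last target.

## Task

The striped candle in the clear mould is ready to come out: pull the black cap straight up off the mould by its orange knob until it stays up, and let go of it. Then swing the red crank handle of the cam lever up until the lever stands upright, where the cam lifts the candle highest, and keep hold of the handle there: it springs back if released, so finish while holding it. Do not touch the striped candle, and leave the dye bottle, the glass dish and the russet pillar candle standing near the stand where they are.

Things in the scene. Friction and masses are not known exactly. Their poses are not given: they have to be found in the camera images.
- stand: Ejector stand, fixed to the table: grey base plate 175 x 130 x 12 mm, above it a clear mould tube (79 mm outside, rim 156 mm above the table) on an aluminium deck 104 mm square, and an aluminium guide column (24 mm thick, 68 mm behind the tube's axis along the stand's +x, top 136 mm above the table) in which the cap's rod slides. Origin on the table under the tube's axis; z up; the lever turns in planes parallel to its x and z axes; at yaw 0 its -x side faces the robot.
- cap_knob (a point): Centre of the orange knob on top of the black cap: upright cylinder 26 mm in diameter, 26 mm high, on the tube's axis, 201 mm above the table while the cap is on. Free all round and above; the black cap dome (79 mm wide) begins 19 mm below this point.
- mould_cap (a joint): Height of the cap above its seat on the mould, m: 0 pressed on, 0.045 fully up (end stop). It slides straight up on its guide rod. A snap detent holds it at both ends: in the lower half of the travel 4 to 7 N pulls it back to its seat; once past the middle it snaps up to the stop and stays there.
- cam_lever (a joint): Angle of the cam lever, rad: 0 = arm almost level, pointing to the stand's -x (towards the robot); grows as the handle swings up; 1.5 = arm upright, the highest lift of the cam (19 mm); beyond it the lift falls again, end stop at 1.95. It starts at 0, on its stop. A return spring pulls it back: about 3 to 5 N at the handle when upright.
- handle_grip (a point): Middle of the red crank handle: a round bar 16 mm in diameter and 60 mm long, parallel to the stand's y axis, 110 mm from the lever's axis; the dark lever arm is at its inner end (towards the mould), 36 mm from this point. It can be pinched from above with one finger in front of and one behind the bar (along the stand's x axis); the bar may turn in the grip.
- cam_axis (a point): Point on the lever's axis of rotation abreast of the middle of the handle (fixed to the stand, 43 mm above the table, 98 mm from the mould's axis towards the stand's -y). The axis runs along the stand's y. The handle moves on a circle of 110 mm about this point; with the lever upright it is straight above it.
- cam_handle: The whole cam lever: brass eccentric disc and steel shaft with the dark crank arm and its red handle. Origin on the lever's axis under the middle of the mould.
- candle_center (a point): Centre of the round green, white and blue striped candle (64 mm wide, body 65 mm high, wick above) standing on the ejector plate inside the mould tube; it rises and falls with the cam, about 119 mm above the table when down and 138 mm with the cam at its top.
- candle: The same candle, origin at the centre of its underside.
- dye_bottle: Bystander: small brown dropper bottle with a red-striped label, 33 mm wide, 102 mm high; origin at the centre of its underside.
- glass_dish: Bystander: low empty smoky glass dish, 60 mm wide, 34 mm high; origin at the centre of its underside.
- russet_candle: Bystander: russet pillar candle with a grey top, 68 mm wide, 88 mm high; origin at the centre of its underside.

How it is judged:
By the outcome, as a careful person would: the job done as asked, in the order asked, and still so for the second after the job is handed in, while the arm keeps its last pose, push and grip.
It also fails if it takes over 48 s, if anything falls off the work surface, if the arm or the gripper's body presses on something with over 40 N, if the wrist force passes 120 N, or if a joint passes its speed limit or range.

## Working session

There is one attempt and no reset: what is moved stays moved. The work goes in short steps, Python scripts to look and compute and a tool call to move; the robot and the scene stay as the last step left them, time stands still between calls to the robot, and variables do not carry over. Pictures are saved under pics/ and viewed, and the job is handed in when it is done.

Besides the shell and the picture viewer there is one more tool, called after "Call:" as name(argument=value, ...) on one line, values as JSON. apply_moves: Moves the arm, as the interface text tells. Its arguments: {"type":"object","properties":{"plan":{"type":"array","items":{"type":"number"}}},"required":["plan"]}

```bash
mkdir -p pics
cat > h.py <<'E'
from bench import arm
import numpy as np, cv2
def snap(n,tag):
    d=arm.get_image(n); cv2.imwrite(f'pics/{tag}.png',cv2.cvtColor(d['color'],cv2.COLOR_RGB2BGR)); np.savez(f'pics/{tag}.npz',**d); return d
def pts(d):
    K=d['camera_matrix'];T=np.linalg.inv(d['camera_from_world']);z=d['range_z']
    v,u=np.indices(z.shape);c=np.stack([(u-K[0,2])/K[0,0]*z,(v-K[1,2])/K[1,1]*z,z],-1)
    return c@T[:3,:3].T+T[:3,3]
def ray(d,u,v,h):
    K=d['camera_matrix'];T=np.linalg.inv(d['camera_from_world'])
    r=T[:3,:3]@np.array([(u-K[0,2])/K[0,0],(v-K[1,2])/K[1,1],1.]);o=T[:3,3]
    return o+r*(h-o[2])/r[2]
E
python3 - <<'E'
from h import *
for n in('scene','top'): d=snap(n,n+'0');print(np.linalg.inv(d['camera_from_world'])[:3,3])
print(arm.read_state())
E
```

```text
[ 299.39864612 -616.97870923  676.51834134]
[ 543.1009349   -23.75500695 1096.82843077]
{'clock': 0.1, 'joints': array([ 1.51059510e+00,  3.85477004e-01,  6.77133844e-03, -4.32075210e-04,
       -1.19405473e+00, -2.58575994e-01]), 'joint_vel': array([-0.00101069, -0.00201781,  0.0035265 ,  0.0022847 , -0.00052888,
       -0.00027242]), 'joint_efforts': array([-4.84399134e-04, -3.93317986e+01,  1.88930690e+01,  4.19799283e+00,
       -2.56746142e-03,  4.56209619e-06]), 'position': array([195.71298657, 593.00497591, 230.3365036 ]), 'ee_rot': array([ 9.87311360e-01, -1.58793181e-01, -1.02575701e-04,  9.97091722e-04]), 'contact_force': array([-1.1969236 , -0.45177558, -0.58806494]), 'wrist_torque': array([0.01128213, 0.00980883, 0.00154212]), 'gripper_width': 85.41599333845997}
```

View pics/scene0.png

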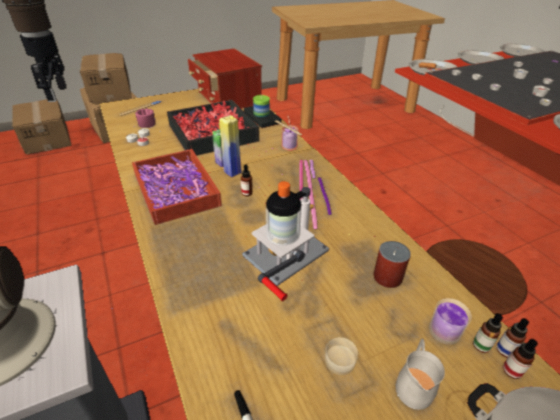

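View pics/top0.png

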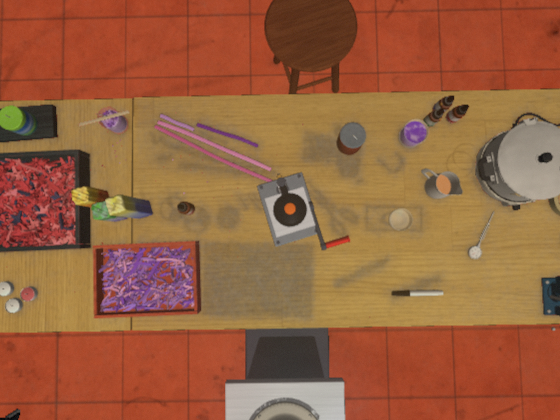

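The scene and top views show the stand, with the orange knob at about (290,209) and the red handle at about (337,242) in the top view. The bottle is at (186,208), the dish at (399,219) and the russet candle at (350,138). Next I measure these.

```bash
python3 - <<'E'
from h import *
for n in('top','scene'):
    d=dict(np.load(f'pics/{n}0.npz'));P=pts(d);hsv=cv2.cvtColor(d['color'],cv2.COLOR_RGB2HSV)
    def blob(name,lo,hi,box,h):
        m=cv2.inRange(hsv,lo,hi);k=np.zeros_like(m);k[box[1]:box[3],box[0]:box[2]]=1;m=m*k
        nn,l,s,c=cv2.connectedComponentsWithStats(m);i=1+np.argmax(s[1:,4])
        q=P[(l==i)&(d['range_z']>0)];r=cv2.minAreaRect(np.argwhere(l==i)[:,::-1].astype(np.float32))
        print(n,name,s[i],c[i].round(1),'med',np.median(q,0).round(),'ray',ray(d,*c[i],h).round(1),r)
        b=cv2.boxPoints(r);print('  corners',[ray(d,*p,h)[:2].round().tolist() for p in b], 'z pct',np.percentile(q[:,2],[5,50,95]).round())
    if n=='top':
        blob('knob',(5,150,150),(18,255,255),(275,195,305,225),214)
        blob('handle',(0,150,80),(5,255,255),(318,230,355,255),50)
        blob('plate',(0,0,60),(179,60,255),(255,170,325,246),30)
    else:
        blob('knob',(5,150,150),(18,255,255),(270,178,300,204),201)
        blob('handle',(0,150,80),(5,255,255),(255,270,292,304),50)
E
python3 - <<'E'
import cv2
a=cv2.imread('pics/top0.png')[160:260,240:370];cv2.imwrite('pics/tz.png',cv2.resize(a,None,fx=6,fy=6,interpolation=2))
a=cv2.imread('pics/scene0.png')[170:310,230:350];cv2.imwrite('pics/sz.png',cv2.resize(a,None,fx=4,fy=4,interpolation=2))
E
```

```text
top knob [285 203  10  11  90] [289.5 208.4] med [601. -24. 214.] ray [600.2 -23.5 214. ] ((289.5, 208.0), (10.0, 9.0), 90.0)
  corners [[612.0, -14.0], [612.0, -34.0], [590.0, -33.0], [590.0, -13.0]] z pct [208. 214. 217.]
top handle [326 238  24  10 102] [336.7 242.1] med [ 521. -143.   57.] ray [ 520.8 -144.6   50. ] ((337.2597961425781, 241.7313232421875), (4.533780574798584, 24.040964126586914), 72.6459732055664)
  corners [[519.0, -114.0], [536.0, -175.0], [525.0, -178.0], [507.0, -118.0]] z pct [52. 57. 61.]
top plate [ 258  173   67   73 2162] [288.5 209.9] med [603. -21.  17.] ray [608.2 -20.7  30. ] ((290.2615051269531, 214.87155151367188), (77.10502624511719, 47.5081901550293), 73.3007583618164)
  corners [[677.0, 64.0], [712.0, -59.0], [513.0, -113.0], [479.0, 8.0]] z pct [  9.  17. 165.]
scene knob [276 180  15  17 172] [282.6 187.7] med [596. -29. 206.] ray [598.4 -21.7 201. ] ((282.2835388183594, 187.73712158203125), (12.691827774047852, 16.144004821777344), 23.962491989135742)
  corners [[573.0, -29.0], [609.0, 15.0], [623.0, -14.0], [587.0, -55.0]] z pct [ -2. 206. 213.]
scene handle [262 277  25  23 195] [273.7 288. ] med [ 518. -150.   55.] ray [ 519.8 -146.6   50. ] ((273.7253723144531, 287.80694580078125), (29.2213077545166, 6.981735706329346), 41.82017135620117)
  corners [[503.0, -117.0], [518.0, -108.0], [537.0, -175.0], [522.0, -182.0]] z pct [49. 55. 58.]
```

View pics/tz.png

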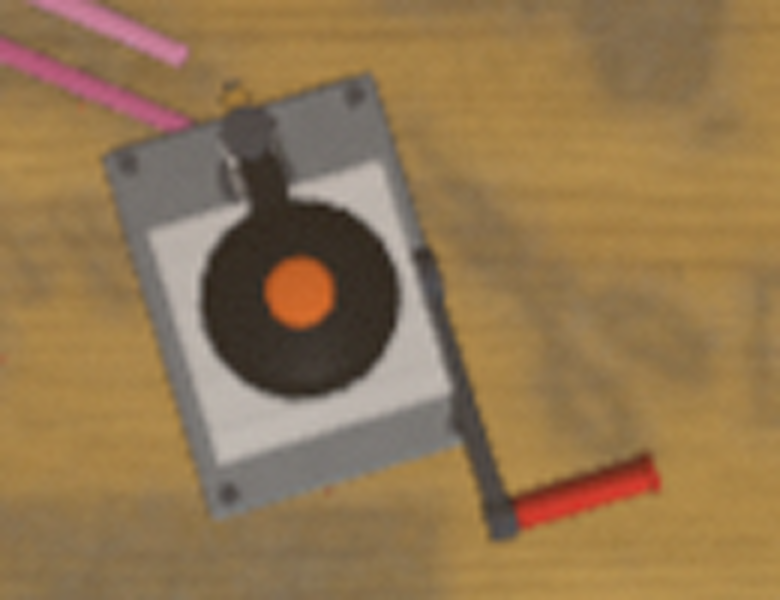

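View pics/sz.png

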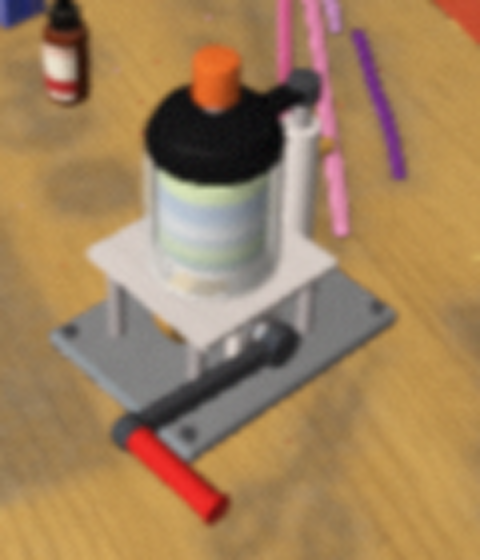

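Yaw from the handle and plate is about 16.5°. The knob axis is at about (599.5,-23). From the given geometry the handle should be at about (522,-148,51), against (520.8,-144.6) measured, so they agree. The cam axis is at about (627,-117,43). Next I move to above the knob with the jaws along the stand's x, which is a turn of about -55°.

Call:
apply_moves(plan=[-1,0,0,0.04,-7,-1,0.02,-0.03,0.07,-14,-1,0.04,-0.06,0.08,-21,-1,0.06,-0.09,0.08,-28,-1,0.08,-0.12,0.08,-35,-1,0.1,-0.15,0.08,-42,-1,0.12,-0.18,0.08,-49,-1,0.14,-0.21,0.08,-55])

```text
clock: 0.77
position: [336.3, 381.7, 311.0]
ee_rot: [0.801, -0.599, -0.0, 0.0]
contact_force: [1.0, 0.2, 0.0]
gripper_width: 85.4
```

Call:
apply_moves(plan=[-1,0.264,-0.406,0,0,-1,0.264,-0.406,0,0,-1,0.264,-0.406,0,0,-1,0.264,-0.406,0,0,-1,0.264,-0.406,0,0,-1,0.264,-0.406,0,0,-1,0.264,-0.406,0,0,-1,0.264,-0.406,0,0])

```text
clock: 1.43
position: [518.0, 102.1, 311.1]
ee_rot: [0.803, -0.597, -0.0, 0.0]
contact_force: [0.5, 1.5, 0.3]
gripper_width: 85.5
```

```bash
cat > st.py <<'E'
from h import *
from scipy.spatial.transform import Rotation as R
s=arm.read_state();y=R.from_quat(s['ee_rot']).as_matrix()
print(s['clock'],s['position'].round(1),'jawang',np.degrees(np.arctan2(y[1,1],y[0,1])).round(1),'z',y[:,2].round(3),'F',s['contact_force'].round(1),'w',round(s['gripper_width'],1),s['joints'].round(2))
E
python3 st.py
```

```text
1.4333 [518.  102.1 311.1] jawang -163.3 z [-0.  0. -1.] F [0.5 1.5 0.3] w 85.5 [ 0.5   0.17 -0.09 -0.   -1.31 -0.21]
```

Call:
apply_moves(plan=[-1,0.08,-0.124,0,0,-1,0.08,-0.124,0,0,-1,0.08,-0.124,0,0,-1,0.08,-0.124,0,0,-1,0.08,-0.124,0,0,-1,0.08,-0.124,0,0,-1,0.08,-0.124,0,0,-1,0.08,-0.124,0,0])

```text
clock: 2.1
position: [597.1, -19.1, 311.4]
ee_rot: [0.803, -0.596, -0.0, -0.0]
contact_force: [-0.2, -0.3, -0.1]
gripper_width: 85.5
```

```bash
python3 st.py; python3 -c "
from h import *
snap('scene','s1')"
```

```text
2.1 [597.1 -19.1 311.4] jawang -163.2 z [-0.  0. -1.] F [-0.2 -0.3 -0.1] w 85.5 [ 0.24  0.29  0.07 -0.   -1.35  0.05]
```

View pics/s1.png

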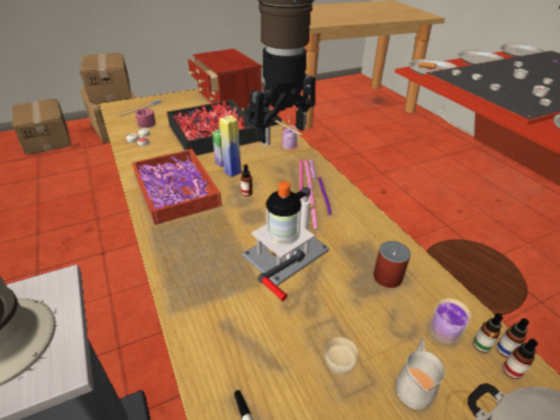

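Run:
```python
from h import *
d=dict(np.load('pics/s1.npz'));T=d['camera_from_world'];K=d['camera_matrix']
for p in [(597,-19,311),(597,-19,214),(600,-23,201),(521,-146,50)]:
    c=T@np.array([*p,1]);q=K@c[:3];print(p,q[:2]/q[2])
a=cv2.imread('pics/s1.png')[60:220,220:350];cv2.imwrite('pics/s1z.png',cv2.resize(a,None,fx=4,fy=3.7))
```

```text
(597, -19, 311) [282.35035794 141.26062342]
(597, -19, 214) [281.57444031 182.12412157]
(600, -23, 201) [283.56562154 187.79611775]
(521, -146, 50) [274.05576352 287.58330064]
```

View pics/s1z.png

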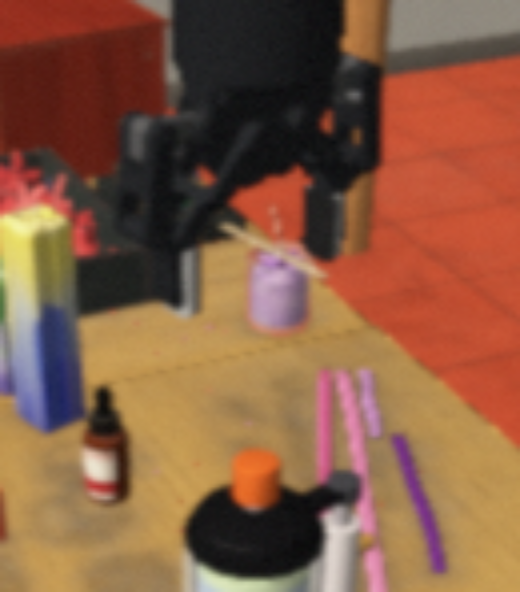

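The picture shows the open fingers on either side of the knob's axis, and the projected TCP pixel agrees. I descend now.

Call:
apply_moves(plan=[-1,0.003,-0.004,-0.03,0,-1,0.003,-0.004,-0.06,0,-1,0.003,-0.004,-0.09,0,-1,0.003,-0.004,-0.11,0,-1,0.003,-0.004,-0.121,0,-1,0.003,-0.004,-0.121,0,-1,0.003,-0.004,-0.121,0,-1,0.003,-0.004,-0.121,0])

```text
clock: 2.82
position: [601.7, -23.5, 192.4]
ee_rot: [0.803, -0.596, 0.001, -0.001]
contact_force: [0.1, 0.8, 0.0]
gripper_width: 84.9
```

```bash
python3 st.py; python3 -c "
from h import *
snap('scene','s2')
a=cv2.imread('pics/s2.png')[100:300,220:350];cv2.imwrite('pics/s2z.png',cv2.resize(a,None,fx=3,fy=3))"
```

```text
2.8167 [601.7 -23.5 192.4] jawang -163.2 z [ 0.004  0.    -1.   ] F [0.1 0.8 0. ] w 84.9 [ 0.23  0.37 -0.11  0.   -1.08  0.06]
```

View pics/s2z.png

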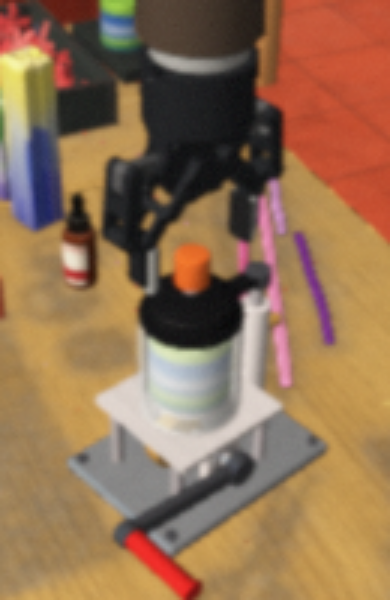

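Fingers straddle the knob clear of the dome. I close now.

Call:
apply_moves(plan=[1,-0.001,0,0,0,1,-0.001,0,0,0,1,-0.001,0,0,0,1,-0.001,0,0,0,1,-0.001,0,0,0,1,-0.001,0,0,0,1,-0.001,0,0,0,1,-0.001,0,0,0])

```text
clock: 3.53
position: [600.2, -23.8, 190.9]
ee_rot: [0.803, -0.597, 0.001, -0.001]
contact_force: [0.9, 1.4, 2.1]
gripper_width: 24.0
```

```bash
python3 st.py
```

```text
3.5333 [600.2 -23.8 190.9] jawang -163.3 z [ 0.002  0.    -1.   ] F [0.9 1.4 2.1] w 24.0 [ 0.23  0.37 -0.12  0.   -1.08  0.06]
```

Call:
apply_moves(plan=[1,0,0,0.005,0,1,0,0,0.011,0,1,0,0,0.017,0,1,0,0,0.024,0,1,0,0,0.031,0,1,0,0,0.037,0,1,0,0,0.042,0,1,0,0,0.044,0])

```text
clock: 4.2
position: [600.2, -23.7, 231.6]
ee_rot: [0.802, -0.597, -0.0, -0.001]
contact_force: [12.6, -2.7, -18.8]
gripper_width: 23.9
```

Call:
apply_moves(plan=[1,0,0,0,0,1,0,0,0.001,0,1,0,0,0.001,0,1,0,0,0.001,0])

```text
clock: 4.53
position: [600.2, -23.7, 231.4]
ee_rot: [0.802, -0.597, -0.001, -0.0]
contact_force: [10.2, -0.8, -14.9]
gripper_width: 24.3
```

```bash
python3 st.py; python3 -c "
from h import *
snap('scene','s3')
a=cv2.imread('pics/s3.png')[100:300,220:350];cv2.imwrite('pics/s3z.png',cv2.resize(a,None,fx=3,fy=3))"
```

```text
4.5333 [600.2 -23.7 231.4] jawang -163.3 z [-0.001  0.001 -1.   ] F [ 10.2  -0.8 -14.9] w 24.3 [ 0.23  0.34 -0.05 -0.   -1.17  0.06]
```

View pics/s3z.png

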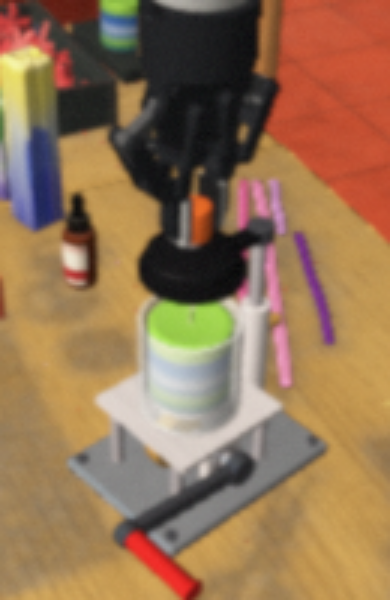

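The cap is up, with the mould open. The 15 N pull suggests it is at the stop, so I release slowly and verify.

Call:
apply_moves(plan=[-1,0,0,0,0,-1,0,0,0,0,-1,0,0,0,0,-1,0,0,0,0,-1,0,0,0,0,-1,0,0,0,0,-1,0,0,0,0,-1,0,0,0,0])

```text
clock: 5.25
position: [599.5, -24.0, 235.6]
ee_rot: [0.802, -0.597, 0.0, -0.0]
contact_force: [0.0, 0.8, -0.3]
gripper_width: 85.2
```

Call:
apply_moves(plan=[-1,0,0,0.03,0,-1,0,0,0.06,0,-1,0,0,0.08,0,-1,0,0,0.08,0,-1,0,0,0.08,0,-1,0,0,0.08,0])

```text
clock: 5.75
position: [599.0, -23.9, 314.4]
ee_rot: [0.802, -0.597, -0.001, 0.0]
contact_force: [0.5, 0.5, -0.1]
gripper_width: 85.7
```

```bash
python3 st.py
python3 - <<'E'
from h import *
d=snap('scene','s4')
a=cv2.imread('pics/s4.png')[100:300,220:350];cv2.imwrite('pics/s4z.png',cv2.resize(a,None,fx=3,fy=3))
hsv=cv2.cvtColor(d['color'],cv2.COLOR_RGB2HSV);m=cv2.inRange(hsv,(5,150,150),(18,255,255));k=m[130:195,270:305]
v,u=np.nonzero(k);print(len(v),u.mean()+270,v.mean()+130)
T=d['camera_from_world'];K=d['camera_matrix']
for z in (201,236,241,246):
    q=K@(T@np.array([600,-23,z,1]))[:3];print(z,q[:2]/q[2])
E
```

```text
5.75 [599.  -23.9 314.4] jawang -163.3 z [-0.002  0.    -1.   ] F [ 0.5  0.5 -0.1] w 85.7 [ 0.23  0.3   0.09 -0.   -1.36  0.06]
250 287.592 163.424
201 [283.56562154 187.79611775]
236 [283.88427523 174.03994591]
241 [283.93122682 172.01306181]
246 [283.97854849 169.97020126]
```

View pics/s4z.png

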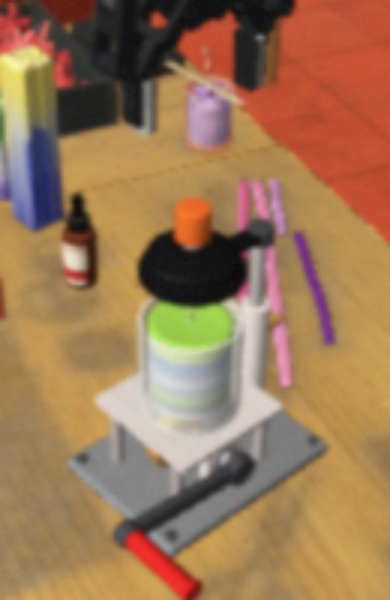

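Run:
```python
from h import *
for n in('scene0','s4'):
    d=dict(np.load(f'pics/{n}.npz'));hsv=cv2.cvtColor(d['color'],cv2.COLOR_RGB2HSV);m=cv2.inRange(hsv,(5,150,150),(18,255,255));m[:,:270]=0;m[:,297:]=0;m[:150]=0;m[210:]=0
    nn,l,s,c=cv2.connectedComponentsWithStats(m)
    for i in range(1,nn):
        if s[i,4]>40: print(n,s[i],c[i])
```

```text
scene0 [276 180  15  17 172] [282.62790698 187.65697674]
s4 [277 165  14  17 175] [283.00571429 172.60571429]
```

Knob shift is 15 px, which suggests only about 38 mm of travel. I check again using depth.

Run:
```python
from h import *
d=snap('scene','s5')
for n in('scene0','s4','s5'):
    d=dict(np.load(f'pics/{n}.npz'));P=pts(d);hsv=cv2.cvtColor(d['color'],cv2.COLOR_RGB2HSV);m=cv2.inRange(hsv,(5,150,150),(18,255,255));m[:,:270]=0;m[:,297:]=0;m[:150]=0;m[210:]=0
    nn,l,s,c=cv2.connectedComponentsWithStats(m);i=1+np.argmax(s[1:,4]);q=P[(l==i)]
    print(n,c[i],np.percentile(q[:,2],[25,50,75,85,90,95]).round(1))
    # edge profile columns at knob centre
    g=d['color'][155:205,283].astype(int);print((g[:,0]-g[:,2]).tolist())
```

```text
scene0 [282.62790698 187.65697674] [194.  206.5 211.8 212.5 212.8 213.4]
[102, 98, 97, 94, 94, 90, 92, 91, 88, 89, 91, 88, 87, 85, 80, 77, 75, 77, 76, 77, 86, 92, 90, 88, 85, 97, 136, 174, 187, 190, 190, 190, 194, 188, 185, 181, 180, 179, 177, 174, 167, 131, 60, 16, 0, 0, -1, -3, 4, 1]
s4 [283.00571429 172.60571429] [233.5 244.6 250.7 251.1 251.5 251.8]
[105, 100, 99, 97, 93, 93, 94, 91, 89, 92, 117, 166, 187, 189, 190, 192, 194, 195, 190, 186, 187, 186, 182, 181, 179, 172, 135, 62, 18, 2, 0, 0, -2, -2, 1, 0, 2, -1, 1, -1, 2, 1, 2, 2, 0, 3, 14, 42, 61, 65]
s5 [282.94857143 172.57142857] [232.7 244.3 250.7 251.1 251.4 251.6]
[103, 100, 98, 97, 94, 94, 92, 90, 90, 91, 117, 166, 187, 188, 190, 190, 194, 192, 190, 188, 186, 186, 185, 180, 180, 169, 135, 62, 17, 0, 2, -1, 1, 0, -1, -1, 1, 0, 0, -1, -2, 0, -1, -1, 2, 0, 14, 41, 59, 64]
```

It holds steadily at about 38–39 mm, short of the stated 45 mm stop. I regrasp and pull further to see whether it moves.

Call:
apply_moves(plan=[-1,0.001,0,-0.03,0,-1,0.001,0,-0.06,0,-1,0.001,0,-0.084,0,-1,0.001,0,-0.084,0,-1,0.001,0,-0.084,0,-1,0.001,0,-0.084,0,1,0.001,0,-0.084,0,1,0.001,0,-0.084,0])

```text
clock: 6.52
position: [601.5, -23.8, 233.2]
ee_rot: [0.803, -0.597, 0.001, -0.001]
contact_force: [-0.1, -0.1, -0.0]
gripper_width: 64.1
```

Call:
apply_moves(plan=[1,0,0,0,0,1,0,0,0,0,1,0,0,0,0,1,0,0,0,0,1,0,0,0,0,1,0,0,0,0,1,0,0,0,0])

```text
clock: 7.1
position: [600.3, -24.0, 231.8]
ee_rot: [0.802, -0.597, -0.0, 0.0]
contact_force: [-2.8, 0.9, 3.8]
gripper_width: 23.7
```

Call:
apply_moves(plan=[1,0,0,0.002,0,1,0,0,0.004,0,1,0,0,0.006,0,1,0,0,0.006,0,1,0,0,0.006,0])

```text
clock: 7.52
position: [600.4, -24.0, 233.8]
ee_rot: [0.802, -0.597, -0.001, 0.001]
contact_force: [4.7, -1.9, -13.3]
gripper_width: 23.7
```

```bash
python3 st.py
python3 - <<'E'
from h import *
d=snap('scene','s6')
a=cv2.imread('pics/s6.png')[100:300,220:350];cv2.imwrite('pics/s6z.png',cv2.resize(a,None,fx=3,fy=3))
E
```

```text
7.5167 [600.4 -24.  233.8] jawang -163.3 z [-0.003  0.    -1.   ] F [  4.7  -1.9 -13.3] w 23.7 [ 0.23  0.34 -0.05 -0.   -1.18  0.06]
```

View pics/s6z.png

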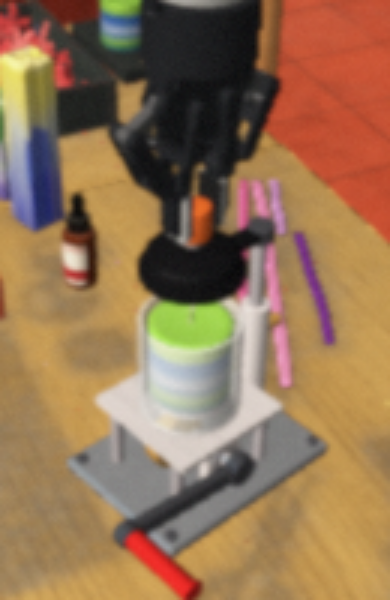

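Call:
apply_moves(plan=[1,0,0,0.002,0,1,0,0,0.004,0,1,0,0,0.006,0,1,0,0,0.006,0,1,0,0,0.006,0])

```text
clock: 7.98
position: [600.5, -23.8, 235.7]
ee_rot: [0.802, -0.597, -0.003, 0.001]
contact_force: [10.6, -3.0, -26.8]
gripper_width: 23.7
```

```bash
python3 st.py
python3 - <<'E'
from h import *
snap('scene','s7')
for n in('scene0','s3','s4','s6','s7'):
    d=dict(np.load(f'pics/{n}.npz'));g=cv2.cvtColor(d['color'],cv2.COLOR_RGB2GRAY)
    print(n,g[194:206,285].tolist(), g[170:186,307].tolist())
E
```

```text
7.9833 [600.5 -23.8 235.7] jawang -163.4 z [-0.006  0.001 -1.   ] F [ 10.6  -3.  -26.8] w 23.7 [ 0.23  0.34 -0.04 -0.   -1.19  0.06]
scene0 [101, 98, 94, 77, 42, 20, 20, 20, 17, 19, 15, 19] [161, 162, 162, 164, 165, 161, 154, 145, 144, 151, 156, 154, 146, 140, 135, 132]
s3 [22, 19, 19, 19, 18, 22, 31, 97, 170, 183, 178, 178] [163, 149, 110, 77, 67, 70, 72, 64, 48, 42, 46, 67, 106, 123, 129, 127]
s4 [20, 18, 19, 17, 18, 16, 20, 40, 102, 164, 175, 173] [162, 158, 135, 88, 69, 72, 69, 69, 57, 44, 40, 52, 81, 115, 128, 125]
s6 [26, 20, 23, 19, 21, 20, 33, 95, 168, 180, 179, 175] [164, 151, 112, 79, 70, 72, 71, 68, 52, 43, 48, 69, 102, 125, 128, 126]
s7 [22, 21, 15, 20, 25, 23, 62, 127, 177, 184, 177, 178] [156, 123, 83, 72, 70, 71, 69, 55, 44, 41, 54, 88, 120, 129, 129, 128]
```

Call:
apply_moves(plan=[-1,0,0,0,0,-1,0,0,0,0,-1,0,0,0,0,-1,0,0,0,0,-1,0,0,0,0,-1,0,0,0,0,-1,0,0,0,0,-1,0,0,0.01,0])

```text
clock: 8.7
position: [599.3, -23.9, 251.9]
ee_rot: [0.802, -0.597, -0.002, 0.001]
contact_force: [0.6, 0.5, -0.9]
gripper_width: 85.3
```

Call:
apply_moves(plan=[-1,0,0,0.03,0,-1,0,0,0.06,0,-1,0,0,0.06,0,-1,0,0,0.06,0])

```text
clock: 9.03
position: [601.5, -23.9, 316.6]
ee_rot: [0.802, -0.597, 0.002, -0.002]
contact_force: [-0.1, 0.0, -1.8]
gripper_width: 85.3
```

```bash
python3 st.py
python3 - <<'E'
from h import *
snap('scene','s8');snap('top','t8')
for n in('s4','s6','s7','s8'):
    d=dict(np.load(f'pics/{n}.npz'));g=cv2.cvtColor(d['color'],cv2.COLOR_RGB2GRAY)
    print(n,g[194:206,285].tolist(), g[170:186,307].tolist())
for n in('scene0','s8'):
    d=dict(np.load(f'pics/{n}.npz'));P=pts(d);hsv=cv2.cvtColor(d['color'],cv2.COLOR_RGB2HSV);m=cv2.inRange(hsv,(5,150,150),(18,255,255));m[:,:270]=0;m[:,297:]=0;m[:150]=0;m[210:]=0
    nn,l,s,c=cv2.connectedComponentsWithStats(m);i=1+np.argmax(s[1:,4]);q=P[(l==i)]
    print(n,c[i],np.percentile(q[:,2],[50,75,85,90,95]).round(1))
E
```

```text
9.0333 [601.5 -23.9 316.6] jawang -163.3 z [ 0.006  0.001 -1.   ] F [-0.1  0.  -1.8] w 85.3 [ 0.23  0.3   0.09  0.   -1.36  0.06]
s4 [20, 18, 19, 17, 18, 16, 20, 40, 102, 164, 175, 173] [162, 158, 135, 88, 69, 72, 69, 69, 57, 44, 40, 52, 81, 115, 128, 125]
s6 [26, 20, 23, 19, 21, 20, 33, 95, 168, 180, 179, 175] [164, 151, 112, 79, 70, 72, 71, 68, 52, 43, 48, 69, 102, 125, 128, 126]
s7 [22, 21, 15, 20, 25, 23, 62, 127, 177, 184, 177, 178] [156, 123, 83, 72, 70, 71, 69, 55, 44, 41, 54, 88, 120, 129, 129, 128]
s8 [25, 23, 16, 17, 20, 20, 20, 41, 101, 164, 175, 173] [163, 157, 137, 88, 69, 69, 73, 68, 57, 44, 44, 51, 79, 116, 128, 125]
scene0 [282.62790698 187.65697674] [206.5 211.8 212.5 212.8 213.4]
s8 [282.95953757 172.64739884] [245.  250.7 251.4 251.7 252. ]
```

View pics/s8.png

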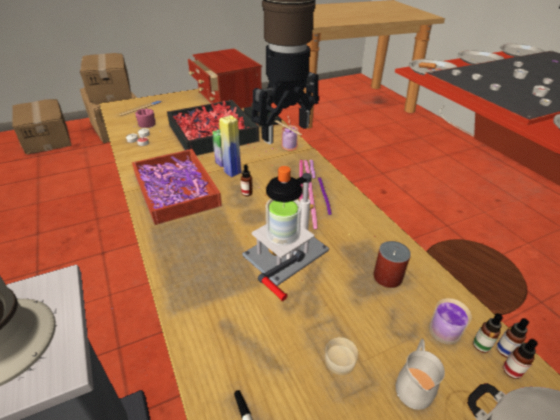

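The cap returns to exactly the same rest height after the second release, so it stays up. Now I move above the handle at (521,-147).

Call:
apply_moves(plan=[-1,-0.02,-0.03,0,0,-1,-0.04,-0.06,0,0,-1,-0.06,-0.095,0,0,-1,-0.08,-0.123,-0.02,0,-1,-0.08,-0.123,-0.05,0,-1,-0.08,-0.123,-0.09,0,-1,-0.08,-0.123,-0.13,0,-1,-0.08,-0.123,-0.17,0])

```text
clock: 9.8
position: [519.4, -147.3, 141.4]
ee_rot: [0.802, -0.597, -0.0, 0.0]
contact_force: [0.6, 1.0, -0.2]
gripper_width: 85.3
```

Call:
apply_moves(plan=[-1,0,0,-0.02,0,-1,0,0,-0.03,0,-1,0,0,-0.03,0,-1,0,0,-0.03,0,-1,0,0,-0.03,0])

```text
clock: 10.22
position: [521.9, -147.1, 115.0]
ee_rot: [0.803, -0.596, 0.001, -0.001]
contact_force: [0.7, -0.3, 0.6]
gripper_width: 85.3
```

```bash
python3 st.py
python3 - <<'E'
from h import *
snap('scene','s9')
a=cv2.imread('pics/s9.png')[140:320,220:350];cv2.imwrite('pics/s9z.png',cv2.resize(a,None,fx=3,fy=3))
E
```

```text
10.2167 [ 521.9 -147.1  115. ] jawang -163.2 z [ 0.003 -0.    -1.   ] F [ 0.7 -0.3  0.6] w 85.3 [ 0.02  0.36 -0.36  0.   -0.85  0.27]
```

View pics/s9z.png

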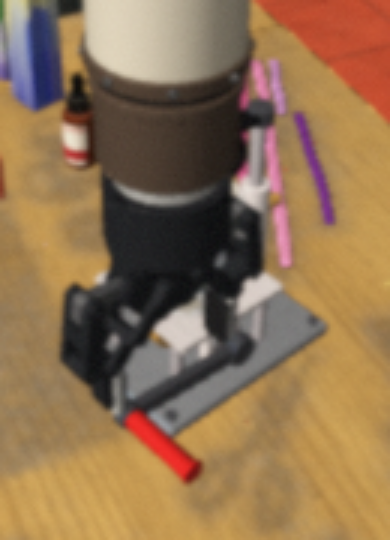

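The gripper is above the bar with one finger on each side along the stand's x. I descend and close.

Call:
apply_moves(plan=[-1,0,-0.003,-0.03,0,-1,0,-0.003,-0.06,0,-1,0,-0.003,-0.079,0,-1,0,-0.003,-0.083,0,-1,0,-0.003,-0.083,0,-1,0,-0.003,-0.083,0,-1,0,-0.003,-0.083,0])

```text
clock: 10.85
position: [522.3, -150.0, 32.3]
ee_rot: [0.803, -0.596, 0.002, -0.001]
contact_force: [0.1, -0.1, -0.1]
gripper_width: 85.5
```

```bash
python3 st.py
python3 - <<'E'
from h import *
snap('scene','s10')
a=cv2.imread('pics/s10.png')[140:320,220:350];cv2.imwrite('pics/s10z.png',cv2.resize(a,None,fx=3,fy=3))
E
```

```text
10.85 [ 522.3 -150.    32.3] jawang -163.2 z [ 0.004 -0.    -1.   ] F [ 0.1 -0.1 -0.1] w 85.5 [ 0.02  0.48 -0.43  0.   -0.66  0.27]
```

View pics/s10z.png

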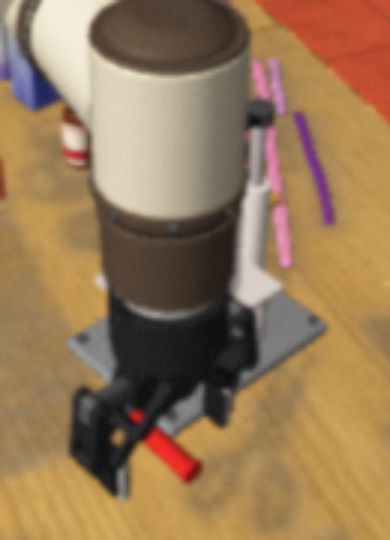

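Call:
apply_moves(plan=[1,0,0,0,0,1,0,0,0,0,1,0,0,0,0,1,0,0,0,0,1,0,0,0,0,1,0,0,0,0,1,0,0,0,0,1,0,0,0,0])

```text
clock: 11.57
position: [522.1, -149.6, 30.6]
ee_rot: [0.803, -0.597, 0.001, -0.001]
contact_force: [3.5, 2.9, -0.7]
gripper_width: 14.2
```

```bash
python3 st.py
python3 - <<'E'
from h import *
snap('scene','s11')
a=cv2.imread('pics/s11.png')[140:320,220:350];cv2.imwrite('pics/s11z.png',cv2.resize(a,None,fx=3,fy=3))
ex=np.array([np.cos(np.radians(16.5)),np.sin(np.radians(16.5))])
for a in np.arange(0,1.51,0.1):
    b=a+0.0708; r=110
    dx=r*(np.cos(.0708)-np.cos(b));dz=r*(np.sin(b)-np.sin(.0708)); print(round(a,1),(dx*ex).round(1),round(dz,1))
E
```

```text
11.5667 [ 522.1 -149.6   30.6] jawang -163.3 z [ 0.003  0.    -1.   ] F [ 3.5  2.9 -0.7] w 14.2 [ 0.02  0.48 -0.43 -0.   -0.65  0.27]
0.0 [0. 0.] 0.0
0.1 [1.3 0.4] 10.9
0.2 [3.6 1.1] 21.6
0.3 [6.9 2. ] 32.1
0.4 [11.2  3.3] 42.1
0.5 [16.5  4.9] 51.7
0.6 [22.6  6.7] 60.6
0.7 [29.5  8.8] 68.9
0.8 [37.3 11. ] 76.4
0.9 [45.7 13.5] 83.0
1.0 [54.6 16.2] 88.8
1.1 [64.1 19. ] 93.5
1.2 [74.  21.9] 97.3
1.3 [84.3 25. ] 100.0
1.4 [94.7 28. ] 101.7
1.5 [105.2  31.2] 102.2
```

View pics/s11z.png

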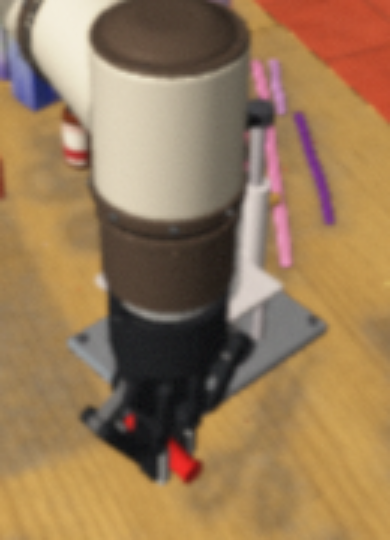

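The bar is held at 14.2 mm. I swing up along the arc in small rows, starting with the first 0.4 rad.

Call:
apply_moves(plan=[1,0.0005,0,0.0055,0,1,0.0013,0.0004,0.011,0,1,0.0024,0.0007,0.0163,0,1,0.0036,0.0011,0.0216,0,1,0.0051,0.0015,0.0269,0,1,0.0069,0.002,0.0321,0,1,0.009,0.0026,0.0371,0,1,0.0112,0.0033,0.0421,0])

```text
clock: 12.28
position: [531.2, -146.9, 71.1]
ee_rot: [0.802, -0.597, -0.001, 0.001]
contact_force: [2.9, -1.8, -5.1]
gripper_width: 13.9
```

```bash
python3 st.py
```

```text
12.2833 [ 531.2 -146.9   71.1] jawang -163.3 z [-0.002 -0.    -1.   ] F [ 2.9 -1.8 -5.1] w 13.9 [ 0.02  0.43 -0.38  0.   -0.77  0.27]
```

Call:
apply_moves(plan=[1,0.0026,0.0008,0.0049,0,1,0.0053,0.0016,0.0096,0,1,0.0083,0.0025,0.0142,0,1,0.0114,0.0034,0.0185,0,1,0.0148,0.0044,0.0228,0,1,0.0183,0.0055,0.0268,0,1,0.0222,0.0066,0.0307,0,1,0.0261,0.0077,0.0343,0])

```text
clock: 12.95
position: [552.4, -140.7, 105.8]
ee_rot: [0.802, -0.597, -0.005, 0.005]
contact_force: [-5.3, -8.0, -3.2]
gripper_width: 13.7
```

```bash
python3 st.py
```

```text
12.95 [ 552.4 -140.7  105.8] jawang -163.3 z [-0.014 -0.002 -1.   ] F [-5.3 -8.  -3.2] w 13.7 [ 0.04  0.42 -0.29  0.   -0.88  0.25]
```

Call:
apply_moves(plan=[1,0.0041,0.0012,0.0034,0,1,0.0084,0.0025,0.0066,0,1,0.0128,0.0038,0.0096,0,1,0.0173,0.0052,0.0124,0,1,0.022,0.0066,0.0148,0,1,0.0268,0.008,0.0171,0,1,0.0317,0.0094,0.0191,0,1,0.0367,0.0109,0.0209,0])

```text
clock: 13.62
position: [584.8, -131.6, 131.1]
ee_rot: [0.802, -0.597, -0.008, 0.009]
contact_force: [-22.3, -6.0, 25.2]
gripper_width: 14.3
```

```bash
python3 st.py;python3 - <<'E'
from h import *
snap('scene','s12')
a=cv2.imread('pics/s12.png')[140:320,220:350];cv2.imwrite('pics/s12z.png',cv2.resize(a,None,fx=3,fy=3))
E
```

```text
13.6167 [ 584.8 -131.6  131.1] jawang -163.3 z [-0.023 -0.005 -1.   ] F [-22.3  -6.   25.2] w 14.3 [ 0.05  0.44 -0.18  0.   -0.98  0.24]
```

View pics/s12z.png

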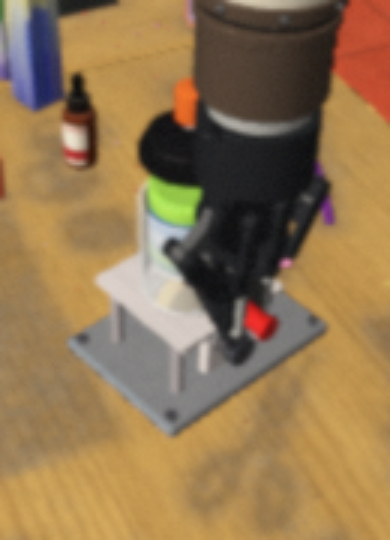

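The lever is near upright, but I am pushing down about 25 N, so the actual arc is higher than modelled. I refit the circle to the measured points.

Run:
```python
import numpy as np
from scipy.optimize import least_squares
e=np.array([np.cos(np.radians(16.5)),np.sin(np.radians(16.5))])
p=np.array([[522.1,-149.6,30.6],[531.2,-146.9,71.1],[552.4,-140.7,105.8],[584.8,-131.6,131.1]])
q=np.c_[(p[:,:2]-p[0,:2])@e,p[:,2]-p[0,2]];print(q)
for w in (slice(0,4),slice(1,4)):
    f=least_squares(lambda c:np.hypot(*(q[w]-c).T)-110,[109,-8]);c=f.x;print(c,f.fun,np.arctan2(q[:,1]-c[1],c[0]-q[:,0]),'top rel',(p[0,:2]+c[0]*e),p[0,2]+c[1]+110)
```

```text
[[  0.           0.        ]
 [  9.49210102  40.5       ]
 [ 31.57997453  75.2       ]
 [ 65.23027358 100.5       ]]
[110.7891991   -0.38792771] [ 0.78987827 -0.76207292 -0.51193639  0.69774006] [0.00350148 0.38364348 0.76200861 1.14662962] top rel [ 628.32687051 -118.13416743] 140.21207228537943
[112.29028151   0.8997353 ] [ 0.16191209 -0.29729727  0.15832731] [-0.00801241  0.36770339  0.74406942  1.12939891] top rel [ 629.76613794 -117.70783699] 141.49973529533216
```

Call:
apply_moves(plan=[1,0,0,0.003,0,1,0,0,0.006,0,1,0.004,0.001,0.008,0,1,0.008,0.0023,0.009,0,1,0.012,0.0036,0.01,0,1,0.016,0.0046,0.0105,0,1,0.016,0.0046,0.0105,0,1,0.016,0.0046,0.0105,0])

```text
clock: 14.33
position: [606.2, -125.4, 140.4]
ee_rot: [0.802, -0.597, -0.003, 0.004]
contact_force: [-8.6, -3.7, 8.4]
gripper_width: 13.7
```

```bash
python3 st.py
```

```text
14.3333 [ 606.2 -125.4  140.4] jawang -163.3 z [-0.01  -0.003 -1.   ] F [-8.6 -3.7  8.4] w 13.7 [ 0.06  0.45 -0.13  0.   -1.    0.23]
```

Call:
apply_moves(plan=[1,0.003,0.0009,0.002,0,1,0.006,0.0018,0.003,0,1,0.009,0.0027,0.0035,0,1,0.012,0.0036,0.004,0,1,0.014,0.0042,0.004,0,1,0.016,0.0048,0.004,0,1,0.016,0.0048,0.004,0,1,0.016,0.0048,0.004,0])

```text
clock: 15.0
position: [622.4, -120.6, 143.8]
ee_rot: [0.802, -0.597, -0.003, 0.004]
contact_force: [-7.3, -4.8, 5.0]
gripper_width: 13.6
```

```bash
python3 st.py;python3 - <<'E'
from h import *
snap('scene','s13');snap('top','t13')
a=cv2.imread('pics/s13.png')[120:310,220:360];cv2.imwrite('pics/s13z.png',cv2.resize(a,None,fx=4,fy=3.1))
E
```

```text
15.0 [ 622.4 -120.6  143.8] jawang -163.3 z [-0.009 -0.003 -1.   ] F [-7.3 -4.8  5. ] w 13.6 [ 0.06  0.47 -0.08  0.   -1.03  0.23]
```

View pics/s13z.png

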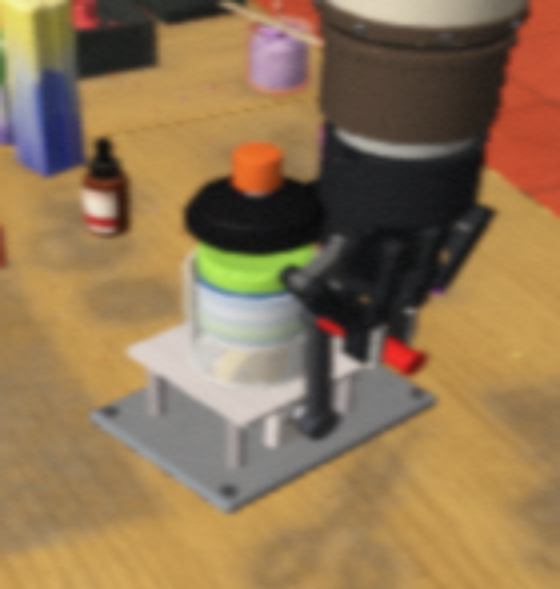

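View pics/t13.png

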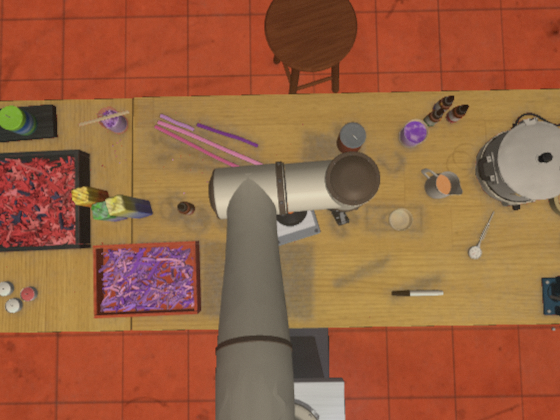

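Run:
```python
from h import *
d=dict(np.load('pics/s13.npz'));T=d['camera_from_world'];K=d['camera_matrix']
def pr(p):
    q=K@(T@np.array([*p,1]))[:3];return (q[:2]/q[2]).round(1)
t=np.radians(16.5);ex=np.array([np.cos(t),np.sin(t),0]);ey=np.array([-np.sin(t),np.cos(t),0]);o=np.array([599.5,-23,0])
for a in (1.3,1.4,1.5,1.6):
    b=a+.0708
    f=lambda y,r=110:o-ex*r*np.cos(b)+ey*y+np.array([0,0,43+r*np.sin(b)])
    print(a,'outer',pr(f(-128)),'mid',pr(f(-98)),'arm top',pr(f(-62)),'arm base',pr(f(-62,0)))
hsv=cv2.cvtColor(d['color'],cv2.COLOR_RGB2HSV);m=cv2.inRange(hsv,(0,150,80),(5,255,255))
m[:215]=0;m[250:]=0;m[:,:290]=0;m[:,:]=np.where(np.arange(560)<335,m,0)
n,l,s,c=cv2.connectedComponentsWithStats(m);P=pts(d)
for i in range(1,n): print(s[i],c[i],np.median(P[l==i],0))
```

```text
1.3 outer [318.3 240.8] mid [307.5 233.2] arm top [295.3 224.5] arm base [300.4 255.8]
1.4 outer [322.1 237.8] mid [311.3 230.2] arm top [299.  221.6] arm base [300.4 255.8]
1.5 outer [325.8 235.1] mid [315.1 227.7] arm top [302.8 219.2] arm base [300.4 255.8]
1.6 outer [329.4 232.9] mid [318.7 225.6] arm top [306.4 217.2] arm base [300.4 255.8]
[299 222   7   6  23] [302.04347826 224.95652174] [606.85793166 -99.3129409  152.61150975]
[316 228  10  12  78] [319.92307692 234.11538462] [ 623.65428134 -142.04062049  157.31036164]
```

Lever reads about 1.43–1.45 from the image, and the TCP is about 6 mm short of being above the axis. I add the last bit, easing z down slightly.

Call:
apply_moves(plan=[1,0.002,0.0006,-0.0005,0,1,0.004,0.0012,-0.001,0,1,0.006,0.0018,-0.0015,0,1,0.006,0.0018,-0.0015,0,1,0.006,0.0018,-0.0015,0,1,0.006,0.0018,-0.0015,0])

```text
clock: 15.6
position: [629.7, -118.5, 143.3]
ee_rot: [0.802, -0.597, -0.002, 0.003]
contact_force: [-6.1, -4.0, 7.1]
gripper_width: 13.7
```

```bash
python3 st.py;python3 - <<'E'
from h import *
d=snap('scene','s14')
hsv=cv2.cvtColor(d['color'],cv2.COLOR_RGB2HSV)
for n in ('s13','s14'):
    d=dict(np.load(f'pics/{n}.npz'));hsv=cv2.cvtColor(d['color'],cv2.COLOR_RGB2HSV);m=cv2.inRange(hsv,(0,130,70),(6,255,255))
    m[:215]=0;m[250:]=0;m[:,:290]=0;m[:,335:]=0
    nn,l,s,c=cv2.connectedComponentsWithStats(m);P=pts(d)
    for i in range(1,nn):
        if s[i,4]>5: print(n,s[i],c[i],np.median(P[l==i],0))
a=cv2.imread('pics/s14.png')[190:275,275:345];cv2.imwrite('pics/s14z.png',cv2.resize(a,None,fx=7,fy=7,interpolation=2))
E
```

```text
15.6 [ 629.7 -118.5  143.3] jawang -163.3 z [-0.006 -0.003 -1.   ] F [-6.1 -4.   7.1] w 13.7 [ 0.07  0.48 -0.07  0.   -1.03  0.22]
s13 [299 222   7   7  26] [302.15384615 225.07692308] [606.95553468 -99.46741089 152.49644514]
s13 [315 228  11  13  86] [319.89534884 234.24418605] [ 623.65428134 -142.04062049  157.07017067]
s14 [302 221   7   6  23] [304.73913043 223.56521739] [614.64049055 -96.32960595 152.95902533]
s14 [318 227  10  12  79] [322.32911392 232.6835443 ] [ 630.60978282 -139.95820483  157.12812979]
```

View pics/s14z.png

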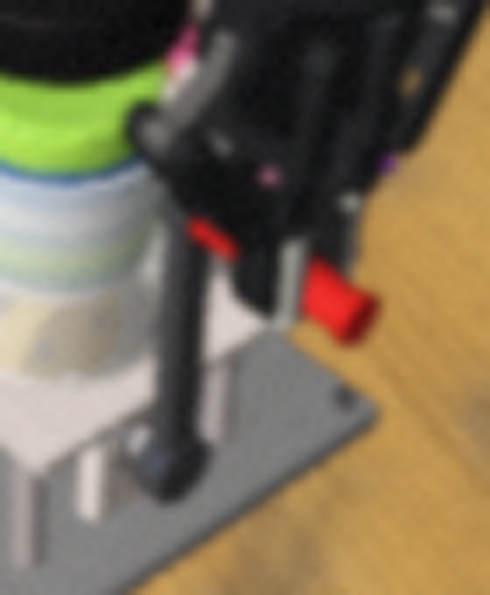

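The bar's end face is at pixel about (326.1,235.4), and the prediction for 1.5 rad is (325.8,235.1), so the lever is upright. I hold briefly, then check drift, cap and bystanders.

Call:
apply_moves(plan=[1,0,0,0,0,1,0,0,0,0,1,0,0,0,0,1,0,0,0,0,1,0,0,0,0,1,0,0,0,0])

```text
clock: 16.15
position: [629.7, -118.5, 143.3]
ee_rot: [0.802, -0.597, -0.002, 0.003]
contact_force: [-5.8, -4.0, 7.5]
gripper_width: 13.8
```

```bash
python3 st.py;python3 - <<'E'
from h import *
snap('scene','s15')
A=dict(np.load('pics/scene0.npz'))['color'].astype(int)
for n in ('s14','s15'):
    d=dict(np.load(f'pics/{n}.npz'));hsv=cv2.cvtColor(d['color'],cv2.COLOR_RGB2HSV);m=cv2.inRange(hsv,(0,130,70),(6,255,255))
    m[:215]=0;m[250:]=0;m[:,:290]=0;m[:,335:]=0
    nn,l,s,c=cv2.connectedComponentsWithStats(m);print(n,[c[i].round(2) for i in range(1,nn) if s[i,4]>40])
    m=cv2.inRange(hsv,(5,150,150),(18,255,255));m[:,:270]=0;m[:,297:]=0;m[:150]=0;m[210:]=0
    nn,l,s,c=cv2.connectedComponentsWithStats(m);print('knob',[c[i].round(2) for i in range(1,nn) if s[i,4]>40])
    D=np.abs(d['color'].astype(int)-A).mean(2)
    for k,(x0,y0,x1,y1) in dict(bottle=(238,164,254,198),dish=(322,336,360,376),russet=(372,240,412,290)).items(): print(k,D[y0:y1,x0:x1].mean().round(2),D[y0:y1,x0:x1].max())
E
```

```text
16.15 [ 629.7 -118.5  143.3] jawang -163.3 z [-0.006 -0.003 -1.   ] F [-5.8 -4.   7.5] w 13.8 [ 0.07  0.48 -0.07  0.   -1.03  0.22]
s14 [array([322.33, 232.68])]
knob [array([282.94, 172.61])]
bottle 2.53 8.333333333333334
dish 3.12 7.666666666666667
russet 2.4 8.333333333333334
s15 [array([322.43, 232.72])]
knob [array([282.93, 172.54])]
bottle 2.57 6.666666666666667
dish 3.07 7.0
russet 2.37 9.0
```

View pics/s15.png

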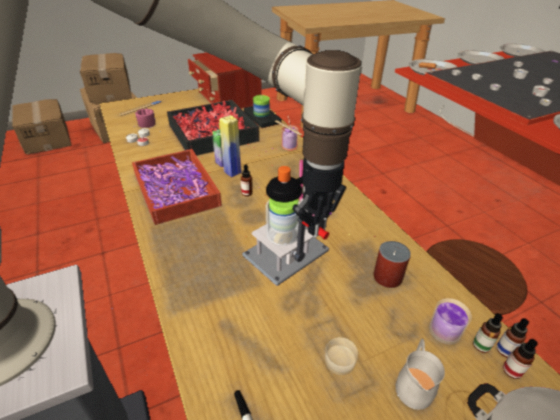

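Everything is steady: cap up at (283,172.5), handle end at (322,233), bystanders unchanged. I hand in.

```bash
python3 -c "
from bench import arm
print(arm.job_done())"
```

```text
the job is handed in; nothing more can be done
None
```

I pulled the cap up by its knob and let go. It stayed up. Then I swung the red handle up until the lever stood upright, and handed the job in at about 16 s of the 48 s, still gripping the handle.

**Last checks:**
- **Lever:** the end of the handle bar was at pixel (326.1, 235.4). For 1.5 rad the prediction was (325.8, 235.1). It did not drift over a 0.5 s hold, with the jaws at 13.8 mm and about 10 N on the tool.
- **Bystanders:** the dye bottle, glass dish and russet candle look unchanged from the first picture.
- **Candle:** it rose visibly with the cam. I saw no contact with it.

**What disagreed:**
- **Cap height:** the camera put the released cap at about 38–39 mm of travel, short of the stated 45 mm stop. I gripped it again and pulled with up to about 27 N. It gave 2–3 mm, then returned to exactly the same height when released. I took that height as its resting position.
- **Handle grip:** by the end of the swing the bar sat about 10 mm nearer the fingertips than where I first gripped it. Partway up I was briefly pushing about 33 N against the lever, and I corrected the path from there.

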